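# Zero a gap setter's thumbscrew and back it off a quarter turn

## Robot

A 7-joint arm with a two-finger parallel gripper is mounted at the origin on a cart in front of the work surface, level with it; the furniture and walls round the work are solid. World frame = base frame: x ahead of the robot, y to its left, z up, the work surface at z = 0. Lengths are in m, angles in rad, forces in N, time in s.
With the tool pointing down it reaches from about 0.425 to 0.925 m from the base axis. Payload 6.8 kg.
Tool frame: the origin (TCP) lies midway between the tips of the shut fingers; the grasp point (between the pads) lies 19 mm behind it; z points along the fingers, y is the direction in which the jaws open and shut (so a half turn about z gives the same grasp; the last joint's range is limited). The gripper opens to 85 mm and grips with 20 to 120 N. Pads are 22 mm wide; open, the fingers measure 114 mm over their backs; the gripper's body (76 mm by 85 mm) begins 54 mm behind the grasp point. The pads swing forward as they close: fully open they stand 13 mm farther back than shut.
Start: joints at [1.03, 0.477, 0.022, 1.555, -0.011, 1.109, -0.083], TCP at [0.283, -0.613, 0.231] pointing down, gripper open.
Joint ranges: [-2.96, 2.96], [-0.34, 2.1], [-1.41, 1.46], [0.24, 2.44], [-1.37, 4.51], [0.17, 1.92], [-2.96, 2.96]. Speed limits (rad/s): [2.39, 2.39, 3.14, 3.14, 3.14, 3.14, 3.14].

## Interface

Orientations are given as a unit quaternion [w, x, y, z].
In Python, from station import bot gives the robot as it stands.
- The arm moves only by the shell command python3 -m jog 'ROWS' [FORCE]. ROWS is JSON, a list of rows, each a list of 3 entries, a list of its own where there are three numbers: the shift along the tool's x, y, z in mm, then the turn, a rotation vector about the tool's x, y, z in degrees, then the closure, from -1 (fully open) to 1 (shut). A call has 1 to 12 rows; each row shifts and turns the commanded pose from where the row before left it, along the tool's axes as they then stand; what a row does not reach is not made up. A row lasts 1/8 s, in which the tool goes at most 62.5 mm and 10.7 degrees, less where a joint would pass 70% of its speed; a pose out of reach is approached as far as the arm can. A call is refused whole if a number of a shift passes 62.5 or a number of a turn 10.7, either way. A call with a gripper value outside its range is refused whole. The fingers move at their own pace and stop on an object; FORCE is the grip in N (left out, the last holds). Time passes only in rows, so rows that do not move let the fingers close. It gives the time, the measured TCP pose, the force and the opening at its end, in the units of the state.
- bot.get_obs(): the state, without advancing time (a new reading comes with each control period).
- bot.read_camera(name): name is "scene" or "top"; returns (picture, depth): 420x560x3 uint8, red, green, blue; 420x560 float32, m along the optical axis (not along the pixel's ray), 0 where there is no reading.
- bot.camera_info(name): a dict with "fx", "fy", "cx", "cy" (pixels), "k1" (the pictures are not rectified: a ray, as slopes to the right and down, at radius r is drawn at 1 + k1 r^2 times it, then the intrinsics apply), "world_from_camera" (4x4, takes a point from camera to world coordinates). Camera axes: x right, y up, looking along -z (the intrinsics and any distortion apply to the point x, -y, -z); pixel columns grow to the right and rows downward; lengths in m; the calibration is good to about 2 mm. A picture is of the moment at which its call begins. camera_info takes no time and is no camera call.
- bot.hand_in(): hands the job in, once; it reports no verdict.
Trained networks look in the newest picture that a camera, given by its name, has taken for a name from the list of things; names that differ only in an ending like _2 or _b are one class to them, and where a whole thing is asked for, a point or a joint stands for the part that bears it (a point fixed in the world has none). Each returns a list of dicts, best first, with "score" (0 to 1); they miss things now and then, are a little off and sometimes report something else, mostly with a low value. They report only what shows in the picture. A call takes as long as a camera call. They do not tell look-alikes from the thing itself.
- bot.find_in(camera, thing): "xy" ([column, row] as shares, 0 to 1, of the picture: columns of its width, rows of its height, amid what is visible of it).
- bot.cut_out(camera, thing): "pixels" (420x560 bool, what is visible of it) and "xy" ([column, row] as shares, 0 to 1, of the picture: columns of its width, rows of its height, amid what is visible of it).
- bot.landmark_of(camera, thing): "xy" ([column, row] as shares, 0 to 1, of the picture: columns of its width, rows of its height: a listed point, or the origin of a listed thing).
The state is a dict: "t": time; "q": joint angles; "joint_vel": joint speeds; "joint_torque": joint torques, N m; "eef_pos": TCP position; "tool_rot": TCP orientation; "contact_force": force on the tool from outside, world axes, zero at the start; "torque": the same for the moment, N m; "gripper_width": opening from 0.0 (shut) to 1.0 (fully open).
Only numpy, scipy, OpenCV 4.12 (cv2) and the standard library are available. Lean on these libraries where they do the work, as an engineer would, in place of code of your own. Each camera call takes 0.05 s, during which the arm holds its last target.

## Task

Uncover the gap setter: lift the orange cap straight up off its thumbscrew and stand it, open end down, on the cork mat. Then turn the black thumbscrew clockwise (seen from above) until it seats, back it off a quarter turn to set the gap, and finish with the gripper still holding the thumbscrew there. Do not disturb the other things on the table.

Things in the scene. Friction and masses are not known exactly. Their poses are not given: they have to be found in the camera images.
- cap_center (a point): Orange round plastic cap, 48 mm outer diameter, 48 mm high, 45 g, closed on top, open below; the point is its centre, half-way up, z axis up. At the start it stands loosely over the thumbscrew on the setter's aluminium dial (underside 102 mm above the table); its inner diameter is 42 mm and the top of the thumbscrew reaches 38 mm up into it, so lift it 50 mm or more before moving sideways. Stiff enough to be gripped across its diameter from above.
- mat_top (a point): Square cork mat, 120 x 120 x 4 mm, lying fixed on the table; the point is the centre of its upper face. It lies on the left or the right of the gap setter.
- gap_setter: Blue C-shaped metal fixture fixed to the table, base 120 x 84 mm, with a round aluminium dial (52 mm diameter, upper face 102 mm above the table, 12 tick marks 30 degrees apart) on top; origin at the centre of the base's underside, z up. The thumbscrew's vertical axis passes through x = -22 mm, y = 0 in this frame. Nothing on it stands higher than the dial but the thumbscrew and cap.
- thumbscrew_grip (a point): Centre of the black round knurled head of the thumbscrew: 31 mm diameter, 28 mm high (from 112 to 140 mm above the table; this point at 128 mm), turning about the vertical. A white line on its top face runs from the centre to one side. It does not rise or sink as it turns (captive screw, a steel spindle below the arm moves instead, 2 mm a quarter turn). Grip it from above on any diameter.
- thumbscrew (a joint): Turn of the thumbscrew in rad, growing clockwise seen from above (tightening). 0 is fully backed off; at 3.5 the spindle seats on the anvil and the screw stops dead. It starts between 0.6 and 2.0. It turns with slight friction (0.06 N m) and stays where it is left.
- mug: White mug, bystander, 101 mm high, 78 mm across, handle to its -y side; origin at the centre of its underside.
- tape: Roll of black tape lying flat, bystander, 62 mm across, 19 mm high; origin under its centre.
- battery: Block battery standing upright, bystander, 18 x 27 x 47 mm; origin under its centre.
- mass: Brass slotted disc, bystander, 38 mm across, 11 mm high; origin under its centre.
- adapter: Yellow plug adapter, bystander, 13 x 40 x 13 mm; origin under its centre.
- usb: Grey USB stick, bystander, 17 x 50 x 8 mm; origin under its centre.
Not all that is in view belongs to the job. Of the things like the gap_setter, leave any that is turquoise; of the rest the smaller one is meant.

How it is judged:
By the outcome, as a careful person would: the job done as asked, in the order asked, and still so for the second after the job is handed in, while the arm keeps its last pose, push and grip.
It also fails if it takes over 56 s, if anything falls off the work surface, if the arm or the gripper's body presses on something with over 40 N, if the wrist force passes 120 N, or if a joint passes its speed limit or range.

## Working session

There is one attempt and no reset: what is moved stays moved. The work goes in short steps, Python scripts to look and compute and a shell command to move; the robot and the scene stay as the last step left them, time stands still between calls to the robot, and variables do not carry over. Pictures are saved under pics/ and viewed, and the job is handed in when it is done.

```bash
ls; mkdir -p pics; python3 - <<'E'
from station import bot
import cv2,numpy as np
o=bot.get_obs();print({k:np.round(v,3).tolist() for k,v in o.items()})
for c in("scene","top"):
    im,d=bot.read_camera(c); cv2.imwrite(f"pics/{c}0.png",im[:,:,::-1]); np.save(f"pics/{c}0d.npy",d)
    i=bot.camera_info(c);print({k:np.round(v,4).tolist() for k,v in i.items()})
E
```

```text
pics
{'t': 0.0, 'q': [1.03, 0.478, 0.022, 1.556, -0.011, 1.109, -0.083], 'joint_vel': [0.001, -0.001, 0.0, -0.001, -0.001, 0.0, -0.0], 'joint_torque': [0.0, -59.645, 1.608, -28.12, 0.012, 0.009, 0.0], 'eef_pos': [0.283, -0.612, 0.23], 'tool_rot': [-0.001, 0.977, 0.215, -0.0], 'contact_force': [-0.296, 0.318, 0.285], 'torque': [-0.017, 0.029, 0.043], 'gripper_width': 1.0}
{'fx': 381.8674, 'fy': 381.8674, 'cx': 274.9266, 'cy': 208.4694, 'k1': -0.0883, 'world_from_camera': [[-0.7027, 0.4731, -0.5314, -0.0599], [-0.7113, -0.4847, 0.5091, 0.5797], [-0.0167, 0.7357, 0.6771, 0.8831], [0.0, 0.0, 0.0, 1.0]]}
{'fx': 476.5803, 'fy': 476.5803, 'cx': 284.7965, 'cy': 208.9707, 'k1': -0.108, 'world_from_camera': [[-0.0075, 0.9896, -0.1438, 0.3855], [-0.9999, -0.0056, 0.0136, -0.0109], [0.0126, 0.1439, 0.9895, 1.3523], [0.0, 0.0, 0.0, 1.0]]}
```

View pics/scene0.png

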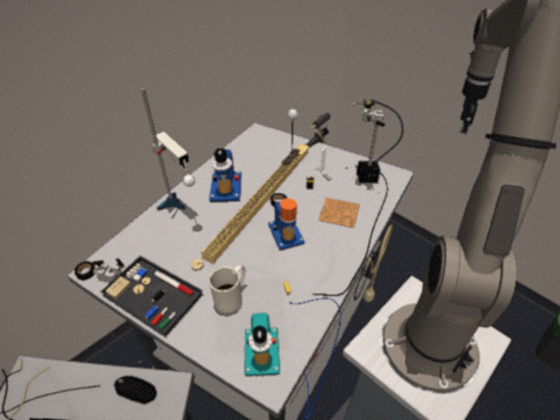

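View pics/top0.png

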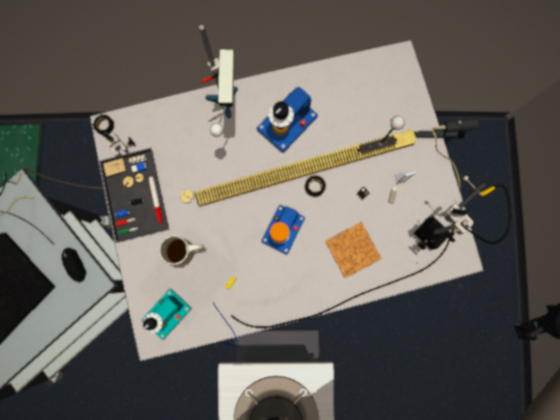

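Scene: the capped small blue setter is at top px (283,232), the mat at (353,250), the bigger blue one at (288,120) and the turquoise one at (165,315); neither of those has a cap. A microscope/camera post stands at (435,232), near the mat's far side. Next I'll localise these.

```bash
cat > h.py <<'E'
from station import bot
import cv2,numpy as np
def ray(c,uv):
    i=bot.camera_info(c);K=np.array([[i['fx'],0,i['cx']],[0,i['fy'],i['cy']],[0,0,1.]])
    p=cv2.undistortPoints(np.array(uv,float).reshape(-1,1,2),K,np.array([i['k1'],0,0,0,0.])).reshape(-1,2)
    T=np.array(i['world_from_camera']); d=np.c_[p[:,0],-p[:,1],-np.ones(len(p))]@T[:3,:3].T
    return T[:3,3],d
def atz(c,uv,z):
    o,d=ray(c,uv); return o+d*((z-o[2])/d[:,2])[:,None]
def cloud(c,D,mask):
    v,u=np.nonzero(mask&(D>0)); o,d=ray(c,np.c_[u,v]); return o+d*D[v,u][:,None],np.c_[u,v]
def proj(c,P):
    i=bot.camera_info(c);T=np.array(i['world_from_camera']);q=(np.atleast_2d(P)-T[:3,3])@T[:3,:3]
    s=np.c_[q[:,0],-q[:,1]]/-q[:,2:];r=(s**2).sum(1,keepdims=True);s=s*(1+i['k1']*r)
    return s*[i['fx'],i['fy']]+[i['cx'],i['cy']]
E
python3 - <<'E'
from h import *
np.set_printoptions(precision=4,suppress=True)
Z=dict(cap_center=.126,mat_top=.004,gap_setter=0,mug=0,tape=0,battery=0,mass=0,adapter=0,usb=0)
for c in("top","scene"):
    im,D=bot.read_camera(c)
    for n,z in Z.items():
        for r in bot.landmark_of(c,n)[:3]:
            uv=np.array(r['xy'])*[560,420]; print(c,n,round(r['score'],2),uv.round(1),atz(c,uv,z)[0])
    # colour
    hsv=cv2.cvtColor(im,cv2.COLOR_RGB2HSV)
    # orange cap by depth / mask
    for n in("cap_center","mat_top"):
        L=bot.cut_out(c,n)
        if not L: print('none',n);continue
        P,uv=cloud(c,D,L[0]['pixels']); 
        print(c,n,'cut',len(P),np.median(P,0),np.percentile(P,[2,98],axis=0).round(3).tolist())
        if n=="cap_center":
            t=P[P[:,2]>.143];print(' top',len(t),t.mean(0),(t.min(0)+t.max(0))/2)
        else:
            rc=cv2.minAreaRect(P[:,:2].astype(np.float32)); print(rc)
E
```

```text
top cap_center 0.83 [280.1 235.5] [ 0.4946 -0.0151  0.126 ]
top mat_top 0.57 [354.7 245.4] [ 0.4757 -0.2272  0.004 ]
top mat_top 0.48 [361.9 197.7] [ 0.613  -0.2519  0.004 ]
top gap_setter 0.72 [283.7 125.3] [ 0.8317 -0.0281  0.    ]
top gap_setter 0.7 [165.  310.4] [0.2964 0.3089 0.    ]
top gap_setter 0.61 [283.6 231.3] [ 0.5177 -0.0255  0.    ]
top mug 0.69 [187.9 251.7] [0.461  0.2466 0.    ]
top tape 0.7 [315.3 186.8] [ 0.6462 -0.1181  0.    ]
top battery 0.59 [229.8 281.5] [0.3768 0.1267 0.    ]
top battery 0.38 [362.9 193.4] [ 0.6262 -0.2559  0.    ]
top mass 0.46 [186.9 197.7] [0.6164 0.2527 0.    ]
top adapter 0.45 [231.  281.2] [0.3776 0.1234 0.    ]
top cap_center cut 284 [ 0.5015 -0.0123  0.1494] [[0.481, -0.033, 0.114], [0.524, 0.009, 0.155]]
 top 264 [ 0.5032 -0.0121  0.1497] [ 0.503  -0.0123  0.1496]
top mat_top cut 1773 [ 0.4653 -0.2222  0.0034] [[0.401, -0.289, -0.002], [0.531, -0.157, 0.009]]
((0.4649747312068939, -0.22323836386203766), (0.1262928694486618, 0.12158165127038956), 28.137426376342773)
scene cap_center 0.88 [287.9 210.3] [ 0.5016 -0.0103  0.126 ]
scene 
[... 336 characters left out ...]
0.    ]
scene tape 0.68 [278.3 203.9] [ 0.6412 -0.1088  0.    ]
scene battery 0.56 [306.6 189.7] [ 0.6224 -0.2341  0.    ]
scene mass 0.51 [197.6 263.8] [0.6248 0.2476 0.    ]
scene adapter 0.48 [285.4 291.1] [0.3716 0.1334 0.    ]
scene usb 0.45 [326.1 174.1] [ 0.6312 -0.3543  0.    ]
scene usb 0.44 [339.1 209.3] [ 0.4739 -0.2338  0.    ]
scene cap_center cut 315 [ 0.4942 -0.0023  0.1418] [[0.48, -0.03, 0.105], [0.52, 0.012, 0.153]]
 top 154 [ 0.5003 -0.0089  0.1497] [ 0.5019 -0.011   0.1485]
scene mat_top cut 845 [ 0.4619 -0.2182  0.0041] [[0.399, -0.286, 0.001], [0.525, -0.156, 0.008]]
((0.4643690884113312, -0.2212473452091217), (0.11827797442674637, 0.12380242347717285), 26.249267578125)
```

```bash
python3 - <<'E'
from h import *
np.set_printoptions(precision=3,suppress=True,linewidth=200)
A=[]
for c in("top","scene"):
    im,D=bot.read_camera(c); P,_=cloud(c,D,np.ones((420,560),bool)); A.append(P)
P=np.vstack(A)
xs=np.arange(.1,1.0,.05); ys=np.arange(.4,-.85,-.05)
print('     ',' '.join(f'{y:4.2f}' for y in ys))
for x in xs[::-1]:
    print(f'{x:.2f}',' '.join('%4d'%(1000*P[m,2].max()) if (m:=(abs(P[:,0]-x)<.025)&(abs(P[:,1]-y)<.025)).any() else '   .' for y in ys))
E
```

```text
0.40 0.35 0.30 0.25 0.20 0.15 0.10 0.05 0.00 -0.05 -0.10 -0.15 -0.20 -0.25 -0.30 -0.35 -0.40 -0.45 -0.50 -0.55 -0.60 -0.65 -0.70 -0.75 -0.80
0.95    .   -4    3    6   12  258  259    8   10   19    7    9    7    6    6    7    6    8    .    .    .    .    .    . -776
0.90    7    6    6    6   22  433  255    9   37  130  128    8    7    8   11    8    7    9    5    .    .    .    .    . -781
0.85    8    6    8    5  251  253  250   23  187  184  131   16    7    7    7    7    7    8    4    .    .    .    .    .    .
0.80   36    7    6    8    6  240  243   26  187  185   36    9    6    6  236   58   40   98  128  112    .    .    .    .    .
0.75   28   25    5    6    7  202    7    6   25   23   36   40   41   62  240  225   40   91   40    .    .    .    .    .    .
0.70   22   23    6    7    7    5    5   40   44   44   47   43   46   40    7    8    7    8    8    1    .    .    .    .    .
0.65   14   24    6   35   40   44   44   44   42   43   30   22    7   49    8   96   92    7    7    6    .    .    .    .    .
0.60   24   25   23   35   42   45   39    7   84
[... 680 characters left out ...]
   10    7    5    2 -780  598 -777 -774 -776 -776
0.30    8  143  145  102    6   60   58    6    9    7   11   11    8    6    4 -102 -782 -779  621  620  609  333 -776 -770 -775
0.25    6  144  144   17    7   68   77   39   11   11    6 -780 -781 -773 -774 -771  664  674  649  570  546  406 -776 -776 -775
0.20    6    6   18    6    5    6   65 -779 -782 -778 -776 -779 -773 -777 -770  715  718  672  589  566  543 -774 -774 -777 -779
0.15    4    6    4 -264 -302    6    6    6    7    7    9  734  732  719 -776 -777 -773 -776 -778 -777 -773 -773 -776 -777 -777
0.10 -781 -782 -774 -779 -699    8   20   23  341  296  653  746 -686 -769 -773 -772 -771 -779 -777 -779 -774 -777 -774 -774 -778
```

The camera post is 0.30 m tall, at x 0.43–0.6, y −0.38…−0.5. I'll lift first, then go around its near side.

```bash
python3 -m jog '[[[0,0,-47],[0,0,0],-1],[[0,0,-47],[0,0,0],-1],[[0,0,-47],[0,0,0],-1],[[26.4,-34.6,0],[0,0,0],-1],[[26.4,-34.6,0],[0,0,0],-1],[[26.4,-34.6,0],[0,0,0],-1],[[26.4,-34.6,0],[0,0,0],-1],[[26.4,-34.6,0],[0,0,0],-1],[[0,0,0],[0,0,0],-1]]'; python3 -c "
from station import bot;print(bot.get_obs())"
```

```text
t: 2.52
eef_pos: [0.3319, -0.3973, 0.373]
tool_rot: [0.0, 0.976, 0.217, 0.001]
contact_force: [0.0, -1.5, -0.6]
gripper_width: 0.999
{'t': 2.525, 'q': array([ 0.82213914,  0.11106935, -0.07425344,  1.72840028,  0.0076716 ,
        1.30151388, -0.38628718]), 'joint_vel': array([ 0.03067617,  0.03349465,  0.05921259, -0.03717501,  0.02470953,
       -0.01038376,  0.02646078]), 'joint_torque': array([ -1.02213554, -39.11839128,  -0.92504561, -29.57652926,
        -0.21534984,   0.14452592,  -0.30817106]), 'eef_pos': array([ 0.33191962, -0.39728632,  0.37297376]), 'tool_rot': array([1.44038470e-04, 9.76093124e-01, 2.17351856e-01, 6.01865285e-04]), 'contact_force': array([ 0.00566795, -1.54243595, -0.56303192]), 'torque': array([ 0.00976918, -0.03894661, -0.00200565]), 'gripper_width': 0.9993839666516483}
```

```bash
python3 -m jog '[[[35.5,-31.2,0],[0,0,0],-1],[[35.5,-31.2,0],[0,0,0],-1],[[35.5,-31.2,0],[0,0,0],-1],[[35.5,-31.2,0],[0,0,0],-1],[[35.5,-31.2,0],[0,0,0],-1],[[35.5,-31.2,0],[0,0,0],-1],[[35.5,-31.2,0],[0,0,0],-1],[[35.5,-31.2,0],[0,0,0],-1],[[35.5,-31.2,0],[0,0,0],-1],[[0,0,20],[0,0,0],-1],[[0,0,20],[0,0,0],-1],[[0,0,0],[0,0,0],-1]]'; python3 - <<'E'
from h import *
o=bot.get_obs();print(o['q'].round(2),o['t'],o['eef_pos'])
for c in("scene","top"):
    im,d=bot.read_camera(c); cv2.imwrite(f"pics/{c}1.png",im[:,:,::-1])
E
```

```text
t: 4.03
eef_pos: [0.5022, -0.0125, 0.331]
tool_rot: [-0.0, 0.977, 0.214, -0.001]
contact_force: [0.1, -0.1, 1.0]
gripper_width: 0.999
[ 0.33  0.14 -0.48  1.8   0.07  1.22 -1.3 ] 4.025 [ 0.50217821 -0.0124572   0.3309971 ]
```

View pics/scene1.png

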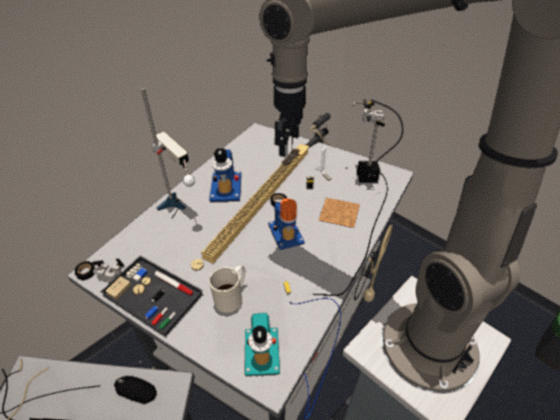

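The scene view shows the gripper above the setter at about (288,140), with everything else unchanged. Descending over the cap, then closing.

```bash
python3 -m jog '[[[0,0,45],[0,0,0],-1],[[0,0,45],[0,0,0],-1],[[0,0,45],[0,0,0],-1],[[0,0,40],[0,0,0],-1],[[0,0,30],[0,0,0],-1],[[0,0,19],[0,0,0],-1],[[0,0,0],[0,0,0],-1],[[0,0,0],[0,0,0],-1]]' 30
python3 -m jog '[[[0,0,0],[0,0,0],1],[[0,0,0],[0,0,0],1],[[0,0,0],[0,0,0],1],[[0,0,0],[0,0,0],1],[[0,0,0],[0,0,0],1],[[0,0,0],[0,0,0],1]]' 30
```

```text
t: 5.12
eef_pos: [0.504, -0.0116, 0.1096]
tool_rot: [0.0, 0.977, 0.214, 0.001]
contact_force: [0.1, 0.2, 0.2]
gripper_width: 1.003
t: 5.88
eef_pos: [0.5032, -0.0115, 0.1092]
tool_rot: [0.0, 0.977, 0.215, 0.001]
contact_force: [-1.2, -0.5, 5.5]
gripper_width: 0.561
```

Opening is 47.7 mm, so the cap is held. Lifting it straight up.

```bash
python3 -m jog '[[[0,0,-10],[0,0,0],1],[[0,0,-20],[0,0,0],1],[[0,0,-25],[0,0,0],1],[[0,0,-25],[0,0,0],1],[[0,0,-25],[0,0,0],1],[[0,0,-10],[0,0,0],1],[[0,0,0],[0,0,0],1]]'; python3 - <<'E'
from h import *
o=bot.get_obs();print(o['q'].round(2),o['t'],o['eef_pos'],o['gripper_width'],o['contact_force'])
for c in("scene","top"):
    im,d=bot.read_camera(c); cv2.imwrite(f"pics/{c}2.png",cv2.resize(im[120:280,200:400,::-1],(800,640))[:600])
    for n in("cap_center","thumbscrew_grip"):
        for r in bot.landmark_of(c,n)[:3]:
            uv=np.array(r['xy'])*[560,420];print(c,n,round(r['score'],2),uv.round(1),atz(c,uv,.128 if n[0]=='t' else .241)[0].round(4))
E
```

```text
t: 6.75
eef_pos: [0.5029, -0.0115, 0.2238]
tool_rot: [0.0, 0.977, 0.215, 0.001]
contact_force: [-0.1, 0.6, -0.9]
gripper_width: 0.558
[ 0.31  0.24 -0.48  1.94  0.13  0.99 -1.36] 6.75 [ 0.50287257 -0.01149717  0.22375768] 0.5575530776644256 [-0.09581457  0.56596643 -0.87261527]
scene cap_center 0.57 [291.2 179.7] [ 0.4941 -0.0144  0.241 ]
scene thumbscrew_grip 0.64 [288.5 205.5] [ 0.5132 -0.025   0.128 ]
scene thumbscrew_grip 0.51 [222.  154.1] [ 0.8636 -0.0557  0.128 ]
scene thumbscrew_grip 0.48 [260.9 335.1] [0.2664 0.3177 0.128 ]
top cap_center 0.57 [232.3 280.4] [0.3808 0.0965 0.241 ]
top thumbscrew_grip 0.59 [282.8 107.9] [ 0.8384 -0.0244  0.128 ]
top thumbscrew_grip 0.58 [150.3 323.3] [0.2722 0.3158 0.128 ]
```

View pics/scene2.png

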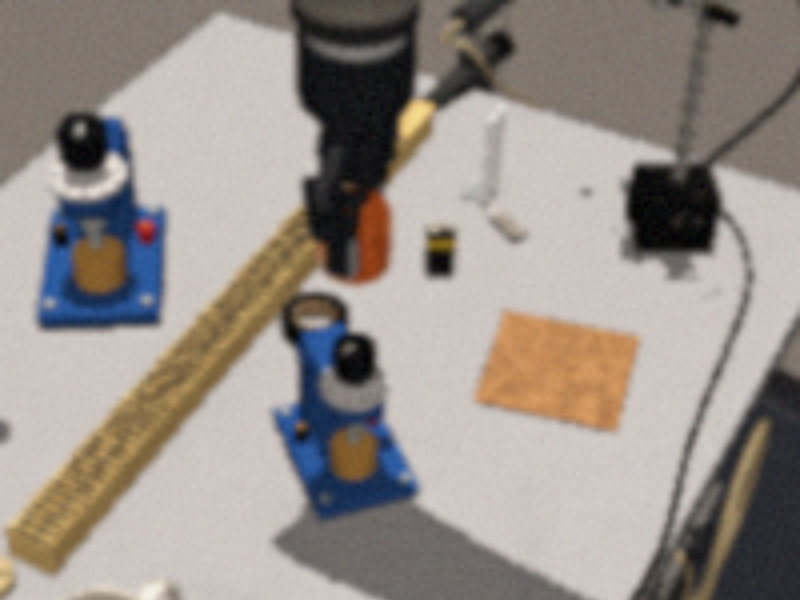

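The cap is held clear at crop (355,235) and the black screw is uncovered at crop (352,355). Moving over to the mat.

```bash
python3 -m jog '[[[-24.7,35,0],[0,0,0],1],[[-24.7,35,0],[0,0,0],1],[[-24.7,35,0],[0,0,0],1],[[-24.7,35,0],[0,0,0],1],[[-24.7,35,0],[0,0,0],1],[[0,0,0],[0,0,0],1],[[0,0,45],[0,0,0],1],[[0,0,45],[0,0,0],1],[[0,0,45],[0,0,0],1],[[0,0,30],[0,0,0],1],[[0,0,20],[0,0,0],1],[[0,0,0],[0,0,0],1]]'
```

```text
t: 8.55
eef_pos: [0.463, -0.2206, 0.0368]
tool_rot: [-0.001, 0.977, 0.215, -0.001]
contact_force: [0.0, 0.9, -0.2]
gripper_width: 0.564
```

```bash
python3 -m jog '[[[0,0,12],[0,0,0],1],[[0,0,6],[0,0,0],1],[[0,0,3],[0,0,0],1],[[0,0,2],[0,0,0],1],[[0,0,1],[0,0,0],1],[[0,0,0],[0,0,0],1]]'
```

```text
t: 9.3
eef_pos: [0.464, -0.2222, 0.0144]
tool_rot: [0.0, 0.977, 0.215, 0.0]
contact_force: [0.6, -1.2, -1.0]
gripper_width: 0.562
```

```bash
python3 -m jog '[[[0,0,1.5],[0,0,0],1],[[0,0,1],[0,0,0],1],[[0,0,0],[0,0,0],1]]';python3 -m jog '[[[0,0,1],[0,0,0],1],[[0,0,0],[0,0,0],1]]'
```

```text
t: 9.68
eef_pos: [0.4639, -0.2221, 0.0117]
tool_rot: [-0.0, 0.977, 0.215, -0.0]
contact_force: [0.7, -0.2, -0.6]
gripper_width: 0.557
t: 9.93
eef_pos: [0.464, -0.2222, 0.0112]
tool_rot: [0.0, 0.977, 0.215, -0.0]
contact_force: [-1.9, -0.4, 5.1]
gripper_width: 0.559
```

Contact at 5 N, so the cap is seated on the mat. Opening, then lifting.

```bash
python3 -m jog '[[[0,0,0],[0,0,0],-1],[[0,0,0],[0,0,0],-1],[[0,0,0],[0,0,0],-1],[[0,0,0],[0,0,0],-1],[[0,0,-20],[0,0,0],-1],[[0,0,-40],[0,0,0],-1],[[0,0,-50],[0,0,0],-1],[[0,0,-50],[0,0,0],-1],[[0,0,-50],[0,0,0],-1],[[0,0,0],[0,0,0],-1]]'; python3 - <<'E'
from h import *
o=bot.get_obs();print(o['q'].round(2),o['t'],o['eef_pos'],o['gripper_width'],o['contact_force'])
np.set_printoptions(precision=4,suppress=True)
for c in("scene","top"):
    im,D=bot.read_camera(c); cv2.imwrite(f"pics/{c}3.png",cv2.resize(im[120:270,200:400,::-1],(800,600),interpolation=cv2.INTER_CUBIC)) 
    for n in("thumbscrew_grip",):
        for r in bot.landmark_of(c,n)[:3]:
            uv=np.array(r['xy'])*[560,420];print(c,n,round(r['score'],2),uv.round(1),atz(c,uv,.128 if n[0]=='t' else .241)[0].round(4))
    P,uv=cloud(c,D,np.ones((420,560),bool))
    m=(np.hypot(P[:,0]-.502,P[:,1]+.0115)<.022)&(P[:,2]>.12);t=P[m]
    print(c,m.sum(),t.mean(0) if m.any() else 0)
    tt=t[t[:,2]>.133]; print(len(tt),tt.mean(0),(tt.min(0)+tt.max(0))/2)
    m=(np.hypot(P[:,0]-.464,P[:,1]+.222)<.04)&(P[:,2]>.04)&(P[:,2]<.06);t=P[m];print('cap',len(t),t.mean(0))
E
```

```text
t: 11.18
eef_pos: [0.4664, -0.223, 0.2249]
tool_rot: [0.003, 0.977, 0.215, 0.003]
contact_force: [0.7, 0.6, -0.1]
gripper_width: 1.0
[ 0.64  0.24 -0.36  1.92  0.1   0.98 -0.91] 11.175 [ 0.46638329 -0.22298601  0.22491264] 1.0004860144871728 [ 0.6829405   0.55265714 -0.1251229 ]
scene thumbscrew_grip 0.59 [261.6 335.2] [0.2653 0.3168 0.128 ]
scene thumbscrew_grip 0.47 [218.3 155. ] [ 0.8687 -0.0433  0.128 ]
scene thumbscrew_grip 0.45 [287.5 206.7] [ 0.5117 -0.0192  0.128 ]
scene 115 [ 0.5001 -0.0088  0.1351]
78 [ 0.5022 -0.011   0.1391] [ 0.5045 -0.0122  0.1386]
cap 150 [ 0.4623 -0.2178  0.0504]
top thumbscrew_grip 0.8 [283.2 110.6] [ 0.8307 -0.0254  0.128 ]
top thumbscrew_grip 0.53 [147.4 320.5] [0.2792 0.3234 0.128 ]
top thumbscrew_grip 0.52 [281.2 231.1] [ 0.5058 -0.0179  0.128 ]
top 126 [ 0.5037 -0.0131  0.1387]
121 [ 0.5041 -0.0132  0.1392] [ 0.5052 -0.0123  0.1394]
cap 49 [ 0.4734 -0.2143  0.0511]
```

View pics/scene3.png

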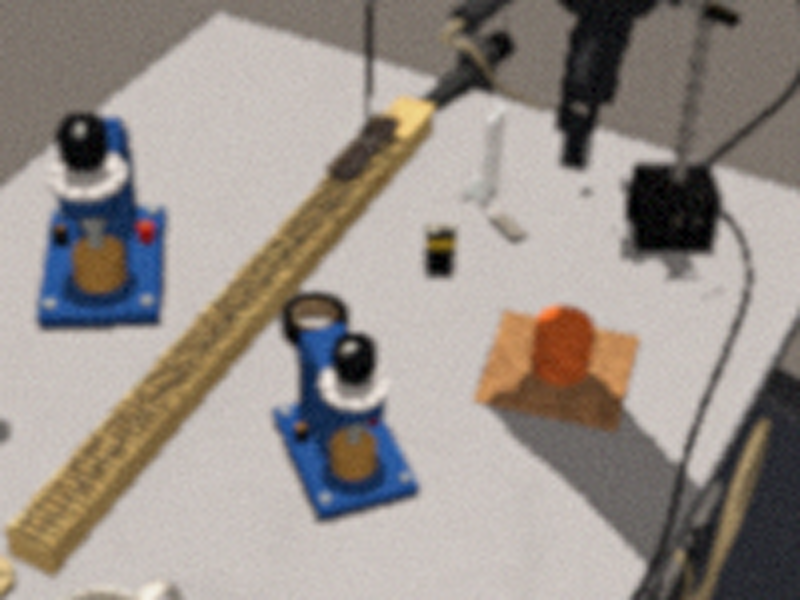

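View pics/top3.png

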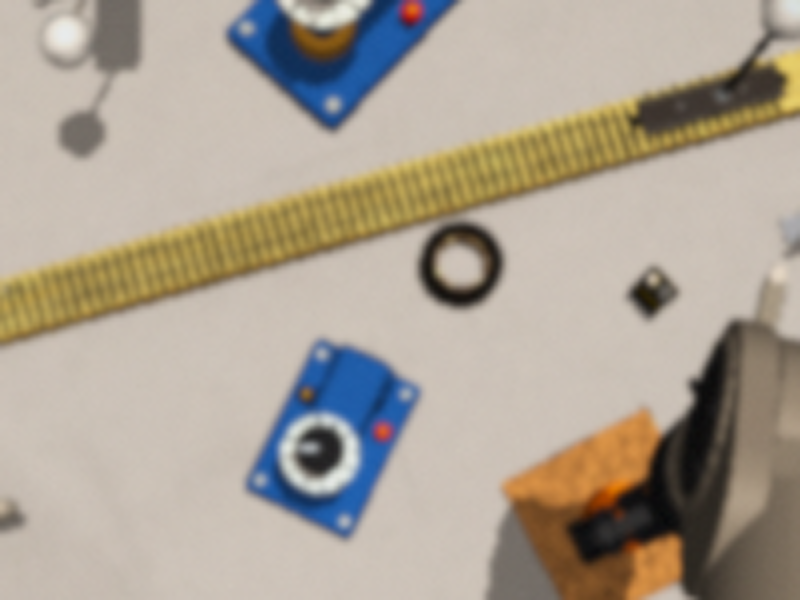

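The cap stands upright on the mat at scene crop (562,350). The screw in the top crop is at (320,450), with its white line pointing left (+y). Next: refine the screw axis.

```bash
python3 - <<'E'
from h import *
np.set_printoptions(precision=4,suppress=True)
im,D=bot.read_camera("top")
hsv=cv2.cvtColor(im,cv2.COLOR_RGB2HSV)
# dial+head: bright/grey or dark non-blue within 20px of (280,233)
w=im.astype(int);yy,xx=np.mgrid[:420,:560];near=np.hypot(xx-280,yy-233)<16
blue=(w[...,2]-w[...,0]>40)
dark=near&(w.max(2)<90)&~blue
dial=near&~blue&(w.min(2)>130)
for nme,m,z in(("head",dark,.14),("dial",dial,.102)):
    n,l,s,c=cv2.connectedComponentsWithStats(m.astype(np.uint8)); k=1+s[1:,4].argmax(); pts=np.argwhere(l==k)[:,::-1].astype(np.float32)
    (a,b),r=cv2.minEnclosingCircle(pts); print(nme,len(pts),(a,b),r,atz("top",[[a,b]],z),atz("top",[pts.mean(0)],z))
cv2.imwrite("pics/z4.png",cv2.resize(im[208:258,250:310,::-1],(720,600),interpolation=cv2.INTER_CUBIC))
E
```

```text
head 73 (279.558837890625, 232.2058868408203) 5.434359073638916 [[ 0.5018 -0.0137  0.14  ]] [[ 0.5017 -0.0149  0.14  ]]
dial 197 (279.5, 233.0) 9.962529182434082 [[ 0.5033 -0.0136  0.102 ]] [[ 0.5022 -0.0133  0.102 ]]
```

View pics/z4.png

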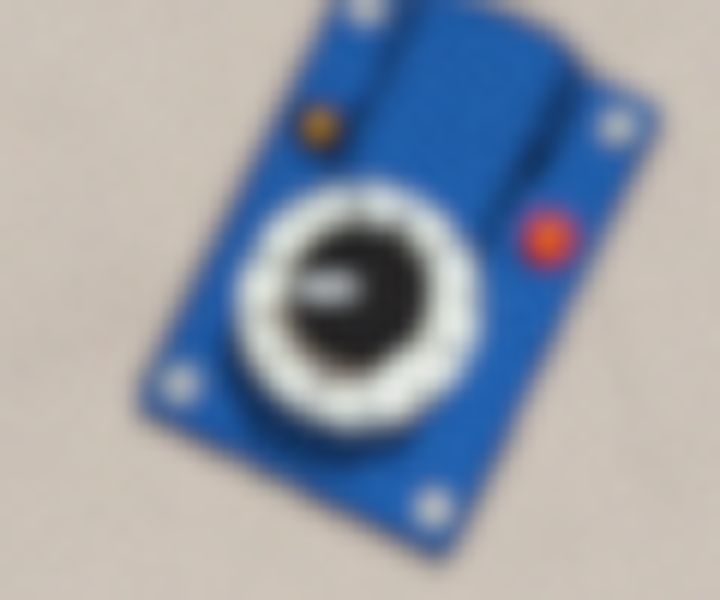

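```bash
python3 -m jog '[[[24.3,-35.1,0],[0,0,0],-1],[[24.3,-35.1,0],[0,0,0],-1],[[24.3,-35.1,0],[0,0,0],-1],[[24.3,-35.1,0],[0,0,0],-1],[[24.3,-35.1,0],[0,0,0],-1],[[0,0,0],[0,0,-10],-1],[[0,0,0],[0,0,-10],-1],[[0,0,0],[0,0,-10],-1],[[0,0,0],[0,0,-10],-1],[[0,0,0],[0,0,-10],-1],[[0,0,0],[0,0,-10],-1],[[0,0,0],[0,0,-10],-1]]'
python3 -m jog '[[[0,0,0],[0,0,-10],-1],[[0,0,0],[0,0,-10],-1],[[0,0,0],[0,0,-10],-1],[[0,0,0],[0,0,-10],-1],[[0,0,0],[0,0,-10],-1],[[0,0,0],[0,0,-10],-1],[[0,0,0],[0,0,-10],-1],[[0,0,0],[0,0,-10],-1],[[0,0,0],[0,0,-10],-1],[[0,0,0],[0,0,-10],-1],[[0,0,0],[0,0,-10],-1],[[0,0,0],[0,0,-10],-1]]'
python3 -m jog '[[[0,0,0],[0,0,-10],-1],[[0,0,0],[0,0,0],-1],[[0,0,0],[0,0,0],-1]]'; python3 - <<'E'
from h import *
from scipy.spatial.transform import Rotation as Ro
o=bot.get_obs();q=o['tool_rot'];R=Ro.from_quat(q,scalar_first=True).as_matrix();print(o['q'].round(2),o['t'],o['eef_pos'],q,'\n',R.round(4)); d=np.array([.503,-.0125,.112])-o['eef_pos'];print(R.T@d*1000)
E
```

```text
t: 12.92
eef_pos: [0.4999, -0.0118, 0.2195]
tool_rot: [-0.001, 0.675, 0.738, -0.001]
contact_force: [-0.5, 0.1, 1.0]
gripper_width: 1.002
t: 14.42
eef_pos: [0.4999, -0.0119, 0.2196]
tool_rot: [-0.001, -0.302, 0.953, 0.001]
contact_force: [0.5, -0.2, 0.2]
gripper_width: 0.999
t: 14.8
eef_pos: [0.5003, -0.0119, 0.2202]
tool_rot: [-0.0, -0.38, 0.925, 0.0]
contact_force: [-0.1, -0.1, -0.4]
gripper_width: 0.997
[ 0.83  0.42 -1.14  1.92  0.43  1.08  1.85] 14.8 [ 0.50029423 -0.01188544  0.22020706] [-4.07200312e-04 -3.79501527e-01  9.25190905e-01  4.63181422e-04] 
 [[-7.120e-01 -7.022e-01 -1.100e-03]
 [-7.022e-01  7.120e-01  5.000e-04]
 [ 4.000e-04  1.200e-03 -1.000e+00]]
[ -1.53832111  -2.46377492 108.2036502 ]
```

```bash
python3 -m jog '[[[-1.5,-2.5,40],[0,0,0],-1],[[0,0,35],[0,0,0],-1],[[0,0,25],[0,0,0],-1],[[0,0,12],[0,0,0],-1],[[0,0,0],[0,0,0],-1],[[0,0,0],[0,0,0],-1]]'; python3 - <<'E'
from h import *
o=bot.get_obs();print(o['q'].round(2),o['eef_pos'],o['torque'])
E
```

```text
t: 15.55
eef_pos: [0.5042, -0.0124, 0.1097]
tool_rot: [0.001, -0.381, 0.925, -0.0]
contact_force: [1.1, 0.0, -0.5]
gripper_width: 1.001
[ 0.69  0.56 -1.01  2.02  0.62  0.9   1.7 ] [ 0.50419441 -0.01235623  0.10973062] [ 0.02001648  0.01166593 -0.02281288]
```

```bash
python3 -m jog '[[[0,0,1],[0,0,0],1],[[0,0,0],[0,0,0],1],[[0,0,0],[0,0,0],1],[[0,0,0],[0,0,0],1],[[0,0,0],[0,0,0],1],[[0,0,0],[0,0,0],1],[[0,0,0],[0,0,0],1]]' 40; cat > s.py <<'E'
from h import *
from scipy.spatial.transform import Rotation as Ro
o=bot.get_obs();R=Ro.from_quat(o['tool_rot'],scalar_first=True).as_matrix()
print('cw yaw',round(-np.degrees(np.arctan2(R[1,0],R[0,0])),2),'q',o['q'].round(2),'t',round(o['t'],2),'p',o['eef_pos'].round(4),'Ftool',(R.T@o['contact_force']).round(1),'Mworld',o['torque'].round(3),'w',round(o['gripper_width']*85,1))
E
python3 s.py
```

```text
t: 16.42
eef_pos: [0.5035, -0.0125, 0.1082]
tool_rot: [-0.0, -0.381, 0.925, -0.0]
contact_force: [-1.7, -1.1, 5.7]
gripper_width: 0.349
cw yaw 135.21 q [ 0.69  0.56 -1.01  2.02  0.62  0.9   1.7 ] t 16.43 p [ 0.5035 -0.0125  0.1082] Ftool [ 2.   0.4 -5.7] Mworld [-0.104  0.451 -0.057] w 29.7
```

The screw is gripped (29.7 mm opening, side force near 0). Turning clockwise.

```bash
python3 -m jog '[[[0,0,0],[0,0,8],1],[[0,0,0],[0,0,8],1],[[0,0,0],[0,0,8],1],[[0,0,0],[0,0,8],1],[[0,0,0],[0,0,8],1],[[0,0,0],[0,0,0],1]]'; python3 s.py;  python3 -m jog '[[[0,0,0],[0,0,8],1],[[0,0,0],[0,0,8],1],[[0,0,0],[0,0,8],1],[[0,0,0],[0,0,8],1],[[0,0,0],[0,0,0],1]]'; python3 s.py
```

```text
t: 17.18
eef_pos: [0.5037, -0.0129, 0.1082]
tool_rot: [0.0, -0.042, 0.999, -0.001]
contact_force: [-2.5, -1.4, 5.4]
gripper_width: 0.346
cw yaw 175.15 q [ 0.58  0.5  -0.85  2.03  0.5   0.84  1.1 ] t 17.18 p [ 0.5037 -0.0129  0.1082] Ftool [ 2.6 -1.1 -5.4] Mworld [-0.316  0.312 -0.041] w 29.4
t: 17.8
eef_pos: [0.5036, -0.0132, 0.1082]
tool_rot: [0.0, 0.234, 0.972, -0.001]
contact_force: [-1.9, -3.1, 6.4]
gripper_width: 0.353
cw yaw -152.88 q [ 0.48  0.46 -0.72  2.03  0.42  0.8   0.62] t 17.8 p [ 0.5036 -0.0132  0.1082] Ftool [ 0.3 -3.6 -6.4] Mworld [-0.471  0.393 -0.092] w 30.0
```

```bash
for i in 1; do python3 -m jog '[[[0,0,0],[0,0,4],1],[[0,0,0],[0,0,4],1],[[0,0,0],[0,0,0],1]]' >/dev/null; python3 s.py;  python3 -m jog '[[[0,0,0],[0,0,4],1],[[0,0,0],[0,0,4],1],[[0,0,0],[0,0,0],1]]'>/dev/null; python3 s.py; done
```

```text
cw yaw -144.92 q [ 0.46  0.45 -0.68  2.03  0.4   0.79  0.5 ] t 18.18 p [ 0.5036 -0.0132  0.1081] Ftool [ 0.  -3.6 -7.5] Mworld [-0.564  0.39  -0.05 ] w 29.8
cw yaw -136.91 q [ 0.44  0.44 -0.65  2.03  0.38  0.79  0.38] t 18.55 p [ 0.5036 -0.0133  0.1082] Ftool [-0.1 -3.6 -7.7] Mworld [-0.554  0.467 -0.093] w 29.7
```

```bash
python3 -m jog '[[[0,0,0],[0,0,4],1],[[0,0,0],[0,0,4],1],[[0,0,0],[0,0,0],1]]' >/dev/null; python3 s.py
```

```text
cw yaw -128.91 q [ 0.41  0.43 -0.62  2.04  0.35  0.78  0.26] t 18.93 p [ 0.5035 -0.0133  0.1081] Ftool [-0.6 -4.3 -7.9] Mworld [-0.553  0.543 -0.064] w 29.6
```

```bash
python3 -m jog '[[[0,0,0],[0,0,4],1],[[0,0,0],[0,0,4],1],[[0,0,0],[0,0,0],1]]' >/dev/null; python3 s.py
```

```text
cw yaw -120.91 q [ 0.38  0.42 -0.59  2.04  0.34  0.77  0.13] t 19.3 p [ 0.5034 -0.0134  0.1081] Ftool [-1.8 -3.1 -8.3] Mworld [-0.644  0.546 -0.052] w 30.0
```

```bash
python3 -m jog '[[[0,0,0],[0,0,4],1],[[0,0,0],[0,0,4],1],[[0,0,0],[0,0,0],1]]' >/dev/null; python3 s.py
```

```text
cw yaw -112.91 q [ 0.36  0.42 -0.56  2.04  0.32  0.77  0.01] t 19.68 p [ 0.5034 -0.0134  0.1081] Ftool [-2.1 -4.1 -8.6] Mworld [-0.61   0.591 -0.074] w 29.8
```

```bash
python3 -m jog '[[[0,0,0],[0,0,4],1],[[0,0,0],[0,0,4],1],[[0,0,0],[0,0,0],1]]' >/dev/null; python3 s.py
```

```text
cw yaw -104.91 q [ 0.33  0.41 -0.52  2.04  0.3   0.76 -0.11] t 20.05 p [ 0.5033 -0.0135  0.1081] Ftool [-1.8 -3.5 -8.6] Mworld [-0.605  0.635  0.007] w 29.7
```

```bash
python3 -m jog '[[[0,0,0],[0,0,4],1],[[0,0,0],[0,0,4],1],[[0,0,0],[0,0,0],1]]' >/dev/null; python3 s.py
```

```text
cw yaw -96.91 q [ 0.31  0.41 -0.49  2.04  0.28  0.76 -0.23] t 20.43 p [ 0.5032 -0.0135  0.1081] Ftool [-2.6 -3.6 -8.8] Mworld [-0.64   0.646 -0.028] w 29.5
```

```bash
python3 -m jog '[[[0,0,0],[0,0,4],1],[[0,0,0],[0,0,4],1],[[0,0,0],[0,0,0],1]]' >/dev/null; python3 s.py
```

```text
cw yaw -88.91 q [ 0.28  0.4  -0.46  2.04  0.26  0.75 -0.36] t 20.8 p [ 0.5031 -0.0135  0.1081] Ftool [-2.9 -2.4 -9.2] Mworld [-0.632  0.712 -0.026] w 29.6
```

```bash
python3 -m jog '[[[0,0,0],[0,0,4],1],[[0,0,0],[0,0,4],1],[[0,0,0],[0,0,0],1]]' >/dev/null; python3 s.py
```

```text
cw yaw -80.98 q [ 0.26  0.4  -0.43  2.05  0.24  0.75 -0.48] t 21.18 p [ 0.5033 -0.0122  0.108 ] Ftool [-0.8 -3.  -7.4] Mworld [ 0.02   0.571 -0.042] w 29.6
```

```bash
python3 -m jog '[[[0,0,0],[0,0,4],1],[[0,0,0],[0,0,4],1],[[0,0,0],[0,0,0],1]]' >/dev/null; python3 s.py
```

```text
cw yaw -72.99 q [ 0.23  0.39 -0.4   2.05  0.22  0.74 -0.6 ] t 21.55 p [ 0.5033 -0.0122  0.1079] Ftool [-0.1 -2.7 -5.2] Mworld [ 0.069  0.444 -0.063] w 29.8
```

```bash
python3 -m jog '[[[0,0,0],[0,0,4],1],[[0,0,0],[0,0,4],1],[[0,0,0],[0,0,0],1]]' >/dev/null; python3 s.py
```

```text
cw yaw -65.08 q [ 0.2   0.39 -0.37  2.05  0.2   0.74 -0.72] t 21.93 p [ 0.5033 -0.0126  0.1078] Ftool [-1.5 -1.5 -5.1] Mworld [-0.21   0.415  0.552] w 29.8
```

```bash
python3 -m jog '[[[0,0,0],[0,0,4],1],[[0,0,0],[0,0,4],1],[[0,0,0],[0,0,0],1]]' >/dev/null; python3 s.py
```

```text
cw yaw -57.01 q [ 0.18  0.38 -0.34  2.05  0.19  0.73 -0.85] t 22.3 p [ 0.5034 -0.0125  0.1077] Ftool [-0.5 -1.  -3.5] Mworld [-0.103  0.261  0.323] w 30.0
```

Torque about z rose to +0.55 N m, then 0.32: the screw is seated, and the pads slipped slightly against the stop. I'll back off in small steps to find exactly where the torque unloads, so the quarter turn counts from the seat.

```bash
python3 -m jog '[[[0,0,0],[0,0,0],1],[[0,0,0],[0,0,0],1]]' 60 >/dev/null; python3 s.py; python3 -m jog '[[[0,0,0],[0,0,-1],1],[[0,0,0],[0,0,0],1]]' >/dev/null; python3 s.py; python3 -m jog '[[[0,0,0],[0,0,-1],1],[[0,0,0],[0,0,0],1]]' >/dev/null; python3 s.py; python3 -m jog '[[[0,0,0],[0,0,-1],1],[[0,0,0],[0,0,0],1]]' >/dev/null; python3 s.py
```

```text
cw yaw -56.9 q [ 0.18  0.38 -0.34  2.05  0.18  0.73 -0.85] t 22.55 p [ 0.5034 -0.0125  0.1078] Ftool [-1.8 -1.8 -3.7] Mworld [-0.099  0.352  0.548] w 29.2
cw yaw -57.79 q [ 0.18  0.38 -0.34  2.05  0.19  0.73 -0.83] t 22.8 p [ 0.5034 -0.0125  0.1078] Ftool [-1.1 -1.7 -4.4] Mworld [0.028 0.406 0.062] w 29.8
cw yaw -58.82 q [ 0.19  0.38 -0.34  2.05  0.19  0.74 -0.82] t 23.05 p [ 0.5034 -0.0125  0.1078] Ftool [-1.7 -1.7 -5.1] Mworld [0.032 0.444 0.018] w 29.4
cw yaw -59.83 q [ 0.19  0.39 -0.35  2.05  0.19  0.74 -0.8 ] t 23.3 p [ 0.5034 -0.0125  0.1078] Ftool [-1.6 -2.2 -5.3] Mworld [0.141 0.468 0.027] w 29.4
```

It unloads within about 1°, and the screw starts moving back at about −57.9°. Target yaw is −147.9, so 88° to go.

```bash
python3 -m jog '[[[0,0,0],[0,0,-8],1],[[0,0,0],[0,0,-8],1],[[0,0,0],[0,0,-8],1],[[0,0,0],[0,0,-8],1],[[0,0,0],[0,0,-8],1],[[0,0,0],[0,0,-8],1]]' >/dev/null; python3 s.py; python3 -m jog '[[[0,0,0],[0,0,-8],1],[[0,0,0],[0,0,-8],1],[[0,0,0],[0,0,-8],1],[[0,0,0],[0,0,-8],1],[[0,0,0],[0,0,-8],1],[[0,0,0],[0,0,0],1],[[0,0,0],[0,0,0],1]]' ; python3 s.py
python3 - <<'E'
from h import *
for c in("scene","top"):
    im,d=bot.read_camera(c); cv2.imwrite(f"pics/{c}5.png",im[:,:,::-1])
im,d=bot.read_camera("scene")
cv2.imwrite("pics/z5.png",cv2.resize(im[170:250,250:350,::-1],(750,600),interpolation=cv2.INTER_CUBIC))
E
```

```text
cw yaw -108.05 q [ 0.34  0.41 -0.54  2.04  0.3   0.76 -0.06] t 24.05 p [ 0.503  -0.0125  0.1078] Ftool [ 2.5 -3.4 -5.7] Mworld [ 0.128  0.79  -0.053] w 29.8
t: 24.92
eef_pos: [0.5027, -0.0127, 0.1078]
tool_rot: [-0.001, 0.277, 0.961, -0.0]
contact_force: [-4.3, 0.6, 7.7]
gripper_width: 0.35
cw yaw -147.8 q [ 0.47  0.45 -0.7   2.03  0.4   0.8   0.54] t 24.93 p [ 0.5027 -0.0127  0.1078] Ftool [ 4.  -1.8 -7.7] Mworld [-0.013  0.996  0.038] w 29.8
```

View pics/scene5.png

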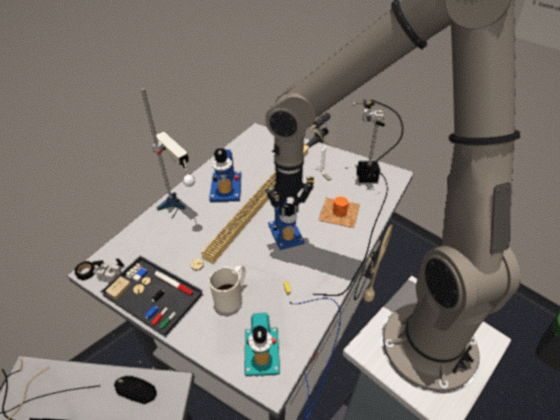

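View pics/top5.png

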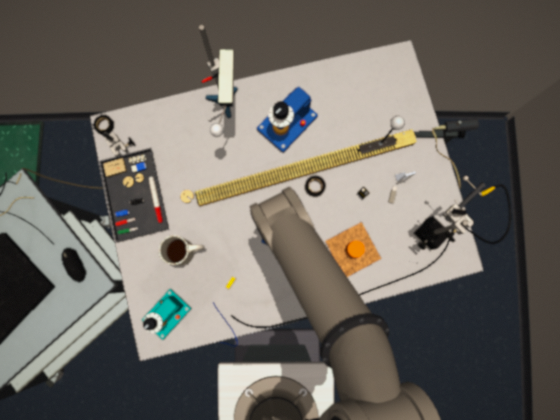

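View pics/z5.png

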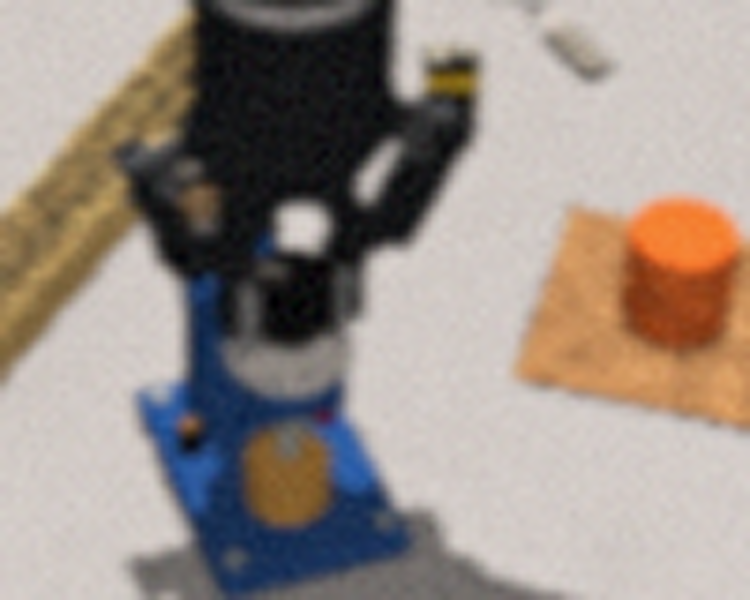

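The final views show the gripper on the screw at scene (288,205) and the cap standing on the mat at scene (340,207), top (356,249). Mug, tape, battery, adapter and the other setters are where they were. Handing in.

```bash
python3 -c "
from station import bot;print(bot.hand_in())"; python3 s.py
```

```text
the job is handed in; nothing more can be done
None
the job is handed in; nothing more can be done
```

I lifted the orange cap about 115 mm straight up off the small blue setter and stood it, open end down, near the middle of the cork mat. I then turned the thumbscrew clockwise to its stop, backed it off a quarter turn, and handed in at about 25 s with the gripper still holding it at 60 N.

- **Seating:** I turned the tool about 150–160° clockwise before the torque jumped to about 0.55 N m, which I took as the dead stop. The pads, then at 40 N, slipped a few degrees against the stop.
- **Back-off:** I raised the grip to 60 N and backed off in 1° steps. The torque unloaded within about 1°, and I counted the quarter turn from there. By the tool's own angle it came to about 90°, good to roughly 1°. The torque stayed near zero on the way back, so I saw no sign of slipping.
- **Final pictures:** The cap is upright on the mat, and the bystanders look where they were at the start. That was judged by eye, not measured.
- **Not checked or unexplained:**
  - I could not confirm the screw's angle from its white line, because the gripper and arm hid it.
  - About 140° into tightening there was a small sideways shift of about 1 mm with no rise in turning torque. I took it as the pads settling.

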